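Humidity check through the vessel's probe port

TASK

The glass vessel has been dried and the air in it needs a humidity reading: pull the red stopper out of the steel port in its lid and set it down, not dropped, in the white enamel tray. Then take the white-headed humidity probe out of the stand and lower it straight down through the open port, never letting it touch the port or the vessel, until the blue band on its shaft is level with the port's rim. Finish while still holding the probe there, upright, still and centred in the port, and leave the other things on the bench where they stand.

Things in the scene. Friction and masses are not known exactly. Their poses are not given: they have to be found in the camera images.
- vessel: Fixed glass vessel on a slim white stirrer 140 x 140 x 15 mm; blue screw ring (radius 66 mm, top 120 mm above the bench) round a white lid. Origin: centre of the stirrer's underside; z up. Any yaw. The steel port stands 26 mm to its +x; on the lid's other side, centres over 50 mm from the port, a grey plug (124 mm high) and a brass barb (136 mm high). Floor inside: 21 mm.
- port (a point): Centre of the rim (130 mm above the bench) of the steel port: a vertical round bore 26 mm in diameter and 30 mm deep, open into the vessel below; its collar is 38 mm across and stands 12 mm proud of the lid.
- stopper: Red stopper, about 35 g, at the start loosely seated upright in the port; it pulls straight up. Origin: centre of its flange's underside, z up its axis. Flange 36 mm across, 4 mm thick, resting on the rim; plug 22 mm across, down to -24 mm, with a flat end on which it can stand; round grip knob 20 mm across, from 4 to 30 mm.
- tray: Fixed white enamel tray with a dark blue rim, 170 (its x) x 120 (its y) x 22 mm high, walls and floor 3 mm thick, empty at the start. Origin: centre of its underside, on the bench; z up.
- stand: Fixed pale acrylic probe stand, base 90 (x) x 136 (y) mm; top plate 56 x 136 mm, upper face 125 mm above the bench, with two 16 mm holes at y = +35 and -35 mm: the humidity probe hangs in one, the thermometer in the other, either way round. Origin: centre of its underside; z up.
- probe: Cordless humidity probe, about 90 g. Origin: centre of the head's underside, z up its axis. White head 24 (x) by 30 (y) by 70 mm high; steel shaft below it 12 mm across, 110 mm long, ending in a dark sensor cap. It hangs upright, the head on the stand's top plate; grip the head across its 24 mm width (its x, square to the row of holes).
- probe_tip (a point): Lower end of the probe's sensor cap, on the axis, 110 mm below the head.
- probe_band (a point): Middle of the blue band, 5 mm high, round the probe's shaft: on the axis, 70 mm above the tip and 40 mm below the head.
- thermometer: Black-headed thermometer with a yellow stripe, round head 24 mm in diameter and 50 mm high, shaft 8 mm; hangs in the stand's other hole, 70 mm from the probe. Origin: centre of the head's underside. Leave it.
- beaker: Small glass beaker, 66 mm across, 85 mm high; origin under its centre. Leave it.
- amber_bottle: Amber bottle with a black cap, 56 mm across, 105 mm high; origin under its centre. Leave it.
- vial: Small glass vial with a blue cap, 28 mm across, 55 mm high; origin under its centre. Leave it.
- petri_dish: Closed petri dish, 92 mm across, 16 mm high; origin under its centre. Leave it.
There are look-alikes about, which are no part of the job. Leave any brown or pink look-alike of the stand alone.

How it is judged:
By the outcome, as a careful person would: the job done as asked, in the order asked, and still so for the second after the job is handed in, while the arm keeps its last pose, push and grip.
It also fails if it takes over 72 s, if anything falls off the work surface, if the arm or the gripper's body presses on something with over 40 N, if the wrist force passes 120 N, or if a joint passes its speed limit or range.

ROBOT

A 6-joint arm with a two-finger parallel gripper is mounted at the origin on the work surface. World frame = base frame: x ahead of the robot, y to its left, z up, the work surface at z = 0. Lengths are in m, angles in rad, forces in N, time in s.
With the tool pointing down it reaches from about 0.375 to 0.9 m from the base axis. Payload 3.1 kg.
Tool frame: the origin (TCP) lies between the finger pads; the fingertips stand 8 mm ahead of it and the grasp point (between the pads) lies 11 mm behind it; z points along the fingers, y is the line along which they close (so a half turn about z gives the same grasp; the last joint's range is limited). The gripper opens to 85 mm and grips with 20 to 120 N. Pads are 22 mm wide; open, the fingers measure 114 mm over their backs; the gripper's body (76 mm by 85 mm) begins 54 mm behind the grasp point. The pads swing forward as they close: fully open they stand 13 mm farther back than shut.
Start: joints at [1.067, 0.527, 1.433, -0, 1.181, -0.178], TCP at [0.199, 0.592, 0.239] pointing down, gripper open.
Joint ranges: [-3.08, 3.08], [-0.75, 2.2], [0.22, 2.44], [-1.43, 4.57], [0, 2.65], [-2.85, 2.85]. Speed limits (rad/s): [2.79, 2.79, 3.14, 3.14, 3.14, 3.14].

INTERFACE

Orientations are given as a unit quaternion [x, y, z, w].
In Python, from station import readout, cams, sign_off gives the robot as it stands.
- The arm moves only by the tool send_rows, never from a script. Its argument "commands" is text: rows parted by semicolons, each of 5 numbers parted by spaces: the finger opening in mm, from 0 to 85.4, then the shift along the tool's x, y, z each as a share of 0.02 m, from -1 to 1, then the turn about the tool's z as a share of 4 degrees, from -1 to 1. In form: grip dx dy dz spin; .... A call has 1 to 20 rows; each row shifts and turns the commanded pose from where the row before left it, along the tool's axes as they then stand; what a row does not reach is not made up. A row lasts 1/12 s, in which the tool goes at most 41.7 mm and 7.16 degrees, less where a joint would pass 70% of its speed; a pose out of reach is approached as far as the arm can. A call with a number of a shift or a turn outside -1 to 1 is refused whole. A call with a gripper value outside its range is refused whole. The fingers move at their own pace and stop on an object; "grip_force" is the grip in N (left out, the last holds). Time passes only in rows, so rows that do not move let the fingers close. It gives the time, the measured TCP pose, the force, the opening and the grip force at its end, in the units of the state.
- readout.sense(): the state, without advancing time (a new reading comes with each control period).
- cams.snapshot(name): name is "scene" or "top" or "wrist"; returns a dict with "pixels" (384x512x3 uint8, red, green, blue), "intrinsics" (3x3 intrinsics, pixels), "eye" and "rotation" of the camera in the world. Camera axes: x right, y down, z forward; pixel columns grow to the right and rows downward; lengths in m; the calibration is good to about 2 mm. The wrist camera is an equidistant fisheye: a pixel r from the principal point sees the ray r / f radians off the axis. A picture is of the moment at which its call begins. There is no depth.
- sign_off(): hands the job in; it is judged then, once.
The state is a dict: "t": time; "q": joint angles; "qd": joint speeds; "tau": joint torques, N m; "tcp_pos": TCP position; "tool_rot": TCP orientation; "force": force on the tool from outside, world axes, zero at the start; "ft_torque": the same for the moment, N m; "finger_gap": opening from 0.0 (shut) to 1.0 (fully open); "gripper_force": force on a finger pad.
Only numpy, scipy, OpenCV 4.12 (cv2) and the standard library are available. Lean on these libraries where they do the work, as an engineer would, in place of code of your own. Each camera call takes 0.05 s, during which the arm holds its last target. There are 200 camera calls.

## Working session

There is one attempt and no reset: what is moved stays moved. The work goes in short steps, Python scripts to look and compute and a tool call to move; the robot and the scene stay as the last step left them, time stands still between calls to the robot, and variables do not carry over. Pictures are saved under pics/ and viewed, at most 10 in all, crops included, and the job is handed in when it is done.

Besides the shell and the picture viewer there is one more tool, called after "Request:" as name(argument=value, ...) on one line, values as JSON. send_rows: Moves the arm, as the interface text tells. Its arguments: {"type":"object","properties":{"commands":{"type":"string"},"grip_force":{"type":"number"}},"required":["commands"]}

```bash
mkdir -p pics; ls
python3 - <<'E'
from station import readout, cams
import cv2, numpy as np
print(readout.sense())
for n in ("scene","top"):
    s=cams.snapshot(n); cv2.imwrite(f"pics/{n}0.png",cv2.resize(s["pixels"][:,:,::-1],(800,600),interpolation=cv2.INTER_CUBIC))
    np.savez(f"{n}0.npz",**s); print(n,s["intrinsics"].tolist(),s["eye"],s["rotation"])
E
```

```text
pics
{'t': 0.0, 'q': array([ 1.06749251e+00,  5.28475784e-01,  1.43393500e+00,  1.11373220e-05,
        1.18141956e+00, -1.78543571e-01]), 'qd': array([ 0.00051995,  0.00031677, -0.00126707,  0.00022821, -0.00065701,
       -0.00098756]), 'tau': array([-3.91332997e-04, -4.42336786e+01, -1.78028351e+01, -1.67706944e-04,
        8.26024421e-03,  1.31818439e-05]), 'tcp_pos': array([0.19906719, 0.59168861, 0.23831731]), 'tool_rot': array([ 1.61669468e-01,  9.86844330e-01, -1.05272999e-03, -3.78947781e-04]), 'force': array([-0.11921639,  0.14789592, -0.09998019]), 'ft_torque': array([ 0.02862262,  0.05317636, -0.0379182 ]), 'gripper_force': 0.0, 'finger_gap': 1.0005813437993072}
scene [[405.79555558468627, 0.0, 262.1704891781198], [0.0, 405.79555558468627, 193.692299374886], [0.0, 0.0, 1.0]] [1.15936149 0.32523691 0.87834368] [ 0.48788541  0.79881213 -0.29962314 -0.18464286]
top [[357.9477000220686, 0.0, 256.4976225211152], [0.0, 357.9477000220686, 186.5008963641915], [0.0, 0.0, 1.0]] [0.49249157 0.02507845 1.08182911] [ 0.70751961 -0.70587544  0.02560283 -0.02236857]
```

View pics/top0.png

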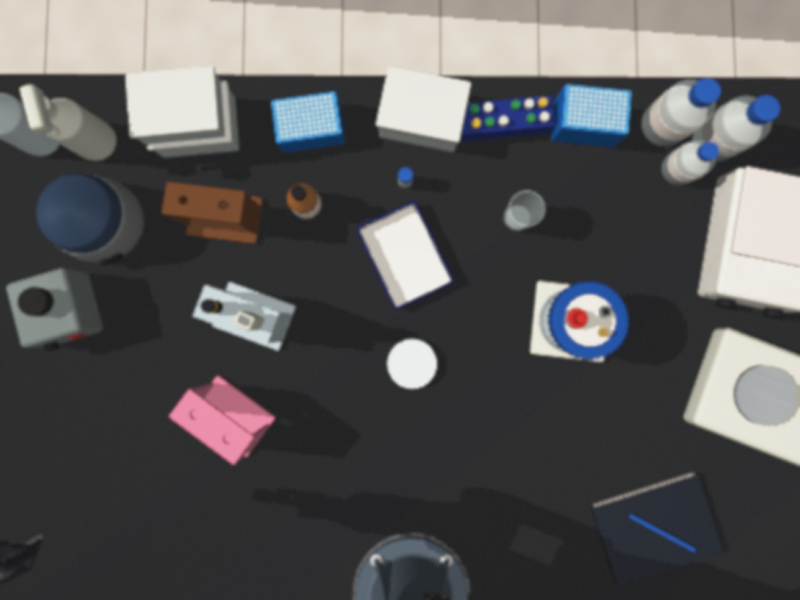

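View pics/scene0.png

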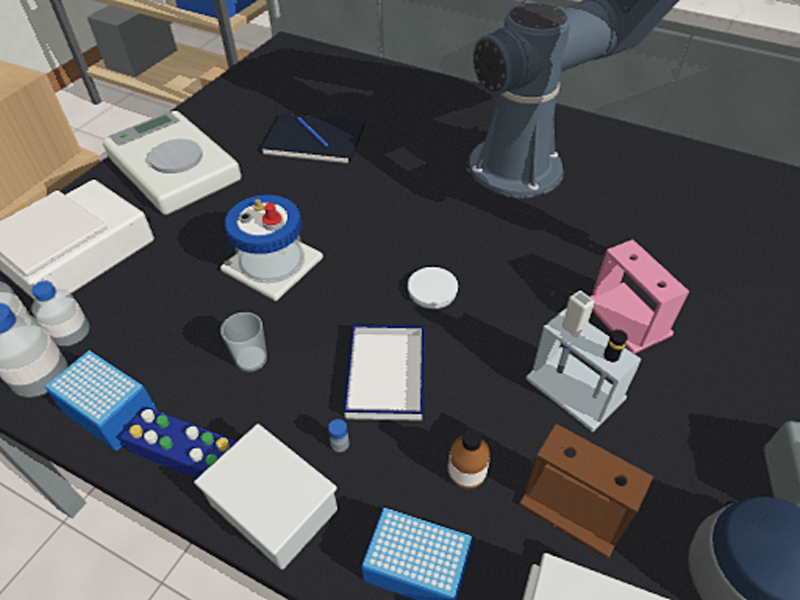

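Top view (800x600): the red stopper is at (577,318) on the blue-ringed vessel, and the tray is at (405,255). The pale stand is at (245,315), with the white probe head at (246,320) and the black thermometer at (210,306).

Possible mix-ups are the brown stand (212,212), the pink stand (222,420), the petri dish (412,363) and the white boxes (425,105). I choose the pale stand and the white square head in it. In the scene view the head is at (578,312), the thermometer at (616,345) and the stopper at (270,215).

```bash
cat > h.py <<'E'
import numpy as np, cv2
from scipy.spatial.transform import Rotation as R
def rays(s,uv):
    K=s["intrinsics"]; uv=np.atleast_2d(uv).astype(float)
    d=np.c_[(uv-K[[0,1],2])/K[0,0],np.ones(len(uv))]
    return d@rotm(s).T
def frays(s,uv):  # equidistant fisheye
    K=s["intrinsics"]; p=(np.atleast_2d(uv)-K[[0,1],2])/K[0,0]; th=np.linalg.norm(p,axis=1,keepdims=True)
    return np.c_[p*np.sinc(th/np.pi),np.cos(th)]@rotm(s).T
def rotm(s):
    r=np.asarray(s["rotation"]); return r if r.shape==(3,3) else R.from_quat(r).as_matrix()
def onz(s,uv,z,f=rays):
    d=f(s,uv); return s["eye"]+d*((z-s["eye"][2])/d[:,2])[:,None]
def tri(e1,d1,e2,d2):
    A=np.c_[d1,-d2]; t=np.linalg.lstsq(A,e2-e1,rcond=None)[0]
    p,q=e1+d1*t[0],e2+d2*t[1]; return (p+q)/2,np.linalg.norm(p-q)
def blobs(m,mn=15):
    n,l,st,c=cv2.connectedComponentsWithStats(m.astype(np.uint8)); return [(st[i],c[i],l==i) for i in range(1,n) if st[i,4]>=mn]
E
python3 - <<'E'
from h import *
T=dict(np.load("top0.npz"));S=dict(np.load("scene0.npz"))
def hsv(s): return np.moveaxis(cv2.cvtColor(s["pixels"],cv2.COLOR_RGB2HSV).astype(int),2,0)
f=.64
# stopper
c=[]
for s,(u,v) in ((T,(577,318)),(S,(270,215))):
    h,sa,va=hsv(s); b=[x for x in blobs(((h<8)|(h>172))&(sa>150)&(va>90)) if np.hypot(*(x[1]-[u*f,v*f]))<15]
    b=max(b,key=lambda x:x[0][4]); print("red",b[0],b[1]); c.append(b[1])
print("stopper",tri(T["eye"],rays(T,c[0])[0],S["eye"],rays(S,c[1])[0]))
# ring
h,sa,va=hsv(T); m=(h>100)&(h<125)&(sa>150)&(va>70)
b=min(blobs(m,200),key=lambda x:np.hypot(*(x[1]-[590*f,320*f])))
ct=max(cv2.findContours(b[2].astype(np.uint8),0,cv2.CHAIN_APPROX_NONE)[0],key=len)
P=onz(T,ct[:,0],.12)[:,:2].astype(np.float32); print("ring",cv2.minEnclosingCircle(P))
# tray
b=min(blobs((va>140)&(sa<60),200),key=lambda x:np.hypot(*(x[1]-[405*f,255*f]))); print(b[0],b[1])
ct=max(cv2.findContours(b[2].astype(np.uint8),0,cv2.CHAIN_APPROX_NONE)[0],key=len)
print("tray in",cv2.minAreaRect(onz(T,ct[:,0],.015)[:,:2].astype(np.float32)))
# crops
a=T["pixels"][165:240,110:200]; b=S["pixels"][175:280,325:420]
a=cv2.resize(a,(400,333),interpolation=2); b=cv2.resize(b,(400,442),interpolation=2)
im=np.zeros((442,800,3),np.uint8); im[:333,:400]=a; im[:,400:]=b
cv2.imwrite("pics/crop.png",im[:,:,::-1])
E
```

```text
red [364 198  12  11 104] [369.09615385 203.28846154]
red [168 130  12  14 115] [173.17391304 137.3826087 ]
stopper (array([ 0.513455  , -0.276071  ,  0.14233605]), np.float64(0.0023942037243741255))
ring ((0.510200023651123, -0.30310070514678955), 0.06804195046424866)
[ 231  132   57   64 2109] [259.17117117 163.34518729]
tray in ((0.6353167295455933, 0.01231846958398819), (0.16551324725151062, 0.1171717494726181), 25.783458709716797)
```

View pics/crop.png

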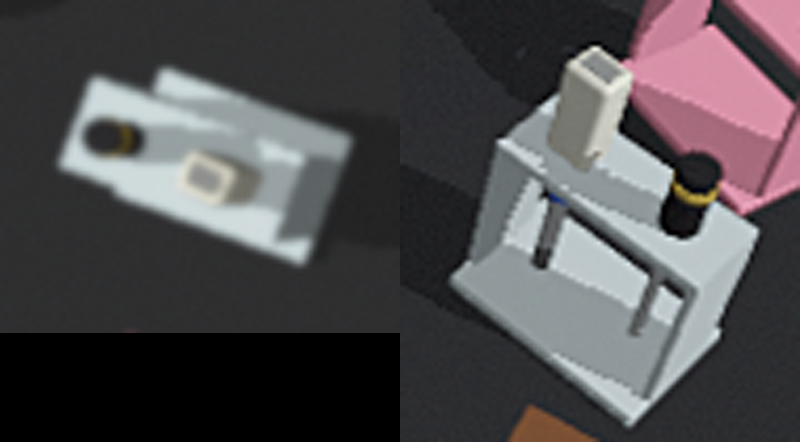

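The crop confirms the probe: white head, dark display window and blue band, beside the black thermometer with the yellow stripe. I'll find the probe's position and turn the gripper so it closes along world x, because the plug and barb lie to the port's -y.

Run:
```python
from h import *
T=dict(np.load("top0.npz"));S=dict(np.load("scene0.npz"))
a=lambda u,v:[u/4.444+110,v/4.444+165]
b=lambda u,v:[(u-400)/4.21+325,v/4.21+175]
print("probe top",tri(T["eye"],rays(T,a(208,178))[0],S["eye"],rays(S,b(597,65))[0]))
print("thermo top",tri(T["eye"],rays(T,a(98,137))[0],S["eye"],rays(S,b(699,168))[0]))
print(onz(T,[a(208,178)],.195),onz(T,[a(98,137)],.175))
print("plate edge",onz(T,[a(60,165),a(95,77)],.125), "base edge", onz(T,[a(303,264),a(352,137)],.0))
```

```text
probe top (array([0.50572772, 0.26840875, 0.19610165]), np.float64(0.0027496315327845675))
thermo top (array([0.52961817, 0.33663474, 0.17387367]), np.float64(0.0007341901418921684))
[[0.50619553 0.26736521 0.195     ]] [[0.52968295 0.33588037 0.175     ]]
plate edge [[0.51486949 0.37535147 0.125     ]
 [0.56789034 0.35575085 0.125     ]] base edge [[0.45128041 0.25527128 0.        ]
 [0.53726758 0.22345096 0.        ]]
```

Request:
send_rows(commands="50 0 0 -1 1; 50 0 0 -1 1; 50 0 0 -1 1; 50 0 0 -1 1; 50 0 0 0 1; 50 0 0 0 1; 50 0 0 0 1; 50 0 0 0 1; 50 0 0 0 1; 50 0 0 0 1; 50 0 0 0 1; 50 0 0 0 1; 50 0 0 0 1; 50 0 0 0 1; 50 0 0 0 1; 50 0 0 0 1; 50 0 0 0 1; 50 0 0 0 0.85")

```text
t: 1.6
tcp_pos: [0.1992, 0.592, 0.3186]
tool_rot: [0.708, 0.706, -0.001, 0.0]
force: [0.4, -0.1, 0.4]
finger_gap: 0.588
gripper_force: 0.0
```

Request:
send_rows(commands="50 -1 0.98 0 0; 50 -1 0.98 0 0; 50 -1 0.98 0 0; 50 -1 0.98 0 0; 50 -1 0.98 0 0; 50 -1 0.98 0 0; 50 -1 0.98 0 0; 50 -1 0.98 0 0; 50 -1 0.98 0 0; 50 -1 0.98 0 0; 50 -1 0.98 0 0; 50 -1 0.98 0 0; 50 -1 0.98 0 0; 50 -1 0.98 0 0; 50 -1 0.98 0 0; 50 -1 0.98 0 0; 50 -1 0 0 0; 50 -1 0 0 0; 50 -1 0 0 0; 50 -1 0 0 0")

```text
t: 3.27
tcp_pos: [0.5126, 0.1911, 0.3187]
tool_rot: [0.707, 0.707, -0.001, -0.0]
force: [0.7, -0.2, 0.8]
finger_gap: 0.584
gripper_force: 0.0
```

Request:
send_rows(commands="50 -1 0 0 0; 50 -1 0 0 0; 50 -1 0 0 0; 50 -1 0 0 0; 50 -1 0 0 0; 50 -1 0 0 0; 50 -1 0 0 0; 50 -1 0 0 0; 50 -1 0 0 0; 50 -1 0 0 0; 50 -1 0 0 0; 50 -1 0 0 0; 50 -1 0 0 0; 50 -1 0 0 0; 50 -1 0 0 0; 50 -1 0 0 0; 50 -1 0 0.7 0; 50 -1 0 0.8 0; 50 -1 0 1 0; 50 -1 0 1 0")

```text
t: 4.93
tcp_pos: [0.5127, -0.2087, 0.2486]
tool_rot: [0.707, 0.707, 0.0, 0.0]
force: [0.2, -0.5, -0.1]
finger_gap: 0.582
gripper_force: 0.0
```

Request:
send_rows(commands="50 -1 0 0 0; 50 -1 0 0 0; 50 -1 0 0 0; 50 -0.4 0 0 0; 50 0 0 0 0; 50 0 0 0 0; 50 0 0 0 0")

```text
t: 5.52
tcp_pos: [0.5126, -0.2744, 0.2492]
tool_rot: [0.707, 0.707, 0.0, -0.001]
force: [-0.2, 0.1, -0.8]
finger_gap: 0.584
gripper_force: 0.0
```

Run:
```python
from h import *
from station import readout, cams
s=cams.snapshot("wrist"); np.savez("w1.npz",**s); p=s["pixels"]
print(s["intrinsics"].tolist(),s["eye"],s["rotation"],readout.sense()["tcp_pos"])
h,sa,va=np.moveaxis(cv2.cvtColor(p,cv2.COLOR_RGB2HSV).astype(int),2,0)
for b in blobs(((h<8)|(h>172))&(sa>150)&(va>60),60): print("red",b[0],b[1])
cv2.imwrite("pics/w1.png",cv2.resize(p[:,:,::-1],(800,600),interpolation=2))
```

```text
[[297.3186396354542, 0.0, 254.77872074806362], [0.0, 297.3186396354542, 188.65209693028046], [0.0, 0.0, 1.0]] [ 0.51370831 -0.20204877  0.38446082] [ 9.89428358e-01  4.50456261e-04 -4.92830140e-04  1.45020961e-01] [ 0.51268096 -0.27432728  0.24927398]
red [ 236  173   38   38 1081] [254.51618871 191.15078631]
```

View pics/w1.png

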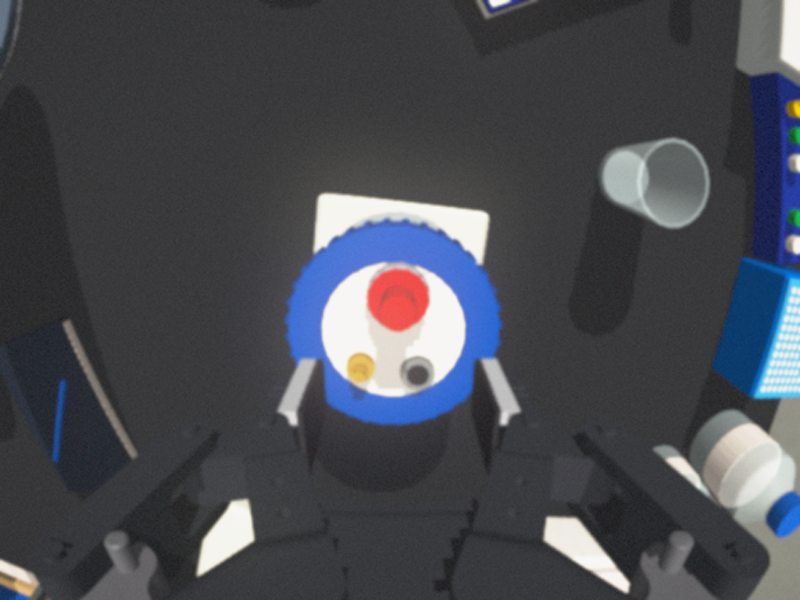

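The wrist view shows the stopper's flange and knob at native (254.5,191), with the barb and plug on the -y side. There is clear space for the fingers along x.

Run:
```python
from h import *
s=dict(np.load("w1.npz")); p=s["pixels"]
h,sa,va=np.moveaxis(cv2.cvtColor(p,cv2.COLOR_RGB2HSV).astype(int),2,0)
b=max(blobs(((h<8)|(h>172))&(sa>130)&(va>60),60),key=lambda x:x[0][4])
ct=max(cv2.findContours(b[2].astype(np.uint8),0,1)[0],key=len)[:,0]
P=onz(s,ct,.134,frays)[:,:2]
print("encl",cv2.minEnclosingCircle(P.astype(np.float32)),P.min(0),P.max(0))
# ring inner / outer
b=max(blobs((h>100)&(h<125)&(sa>150)&(va>70),300),key=lambda x:x[0][4])
ct=max(cv2.findContours(b[2].astype(np.uint8),0,1)[0],key=len)[:,0]
P=onz(s,ct[ct[:,1]<215],.12,frays)[:,:2]
A=np.c_[2*P,np.ones(len(P))]; x=np.linalg.lstsq(A,(P**2).sum(1),rcond=None)[0]; print("ring",x[:2],np.sqrt(x[2]+x[:2]@x[:2]))
```

```text
encl ((0.5131788849830627, -0.2801865041255951), 0.018030600622296333) [ 0.49682864 -0.2981094 ] [ 0.52962248 -0.26291664]
ring [ 0.51029582 -0.30475902] 0.06540168262070707
```

Request:
send_rows(commands="50 -0.24 0.02 1 0; 50 0 0 1 0; 50 0 0 1 0; 50 0 0 1 0; 50 0 0 0.6 0; 50 0 0 0.5 0; 50 0 0 0 0; 50 0 0 0 0; 0 0 0 0 0; 0 0 0 0 0; 0 0 0 0 0; 0 0 0 0 0; 0 0 0 0 0; 0 0 0 0 0; 0 0 0 0 0; 0 0 0 0 0", grip_force=35)

```text
t: 6.9
tcp_pos: [0.5139, -0.281, 0.1486]
tool_rot: [0.707, 0.707, 0.0, 0.001]
force: [-1.0, 1.0, 6.1]
finger_gap: 0.218
gripper_force: 34.4
```

Request:
send_rows(commands="0 0 0 -0.3 0; 0 0 0 -0.5 0; 0 0 0 -0.5 0; 0 0 0 -0.7 0; 0 0 0 -1 0; 0 0 0 -1 0; 0 0 0 -1 0; 0 0 0 0 0; 0 0 0 0 0")

```text
t: 7.65
tcp_pos: [0.5139, -0.281, 0.2491]
tool_rot: [0.707, 0.707, 0.0, 0.002]
force: [-0.5, 0.1, -0.4]
finger_gap: 0.22
gripper_force: 34.2
```

Run:
```python
from h import *
from station import readout, cams
r=readout.sense(); print(r["tcp_pos"],r["force"],r["finger_gap"])
s=cams.snapshot("wrist"); np.savez("w2.npz",**s); p=s["pixels"]
c=cams.snapshot("scene")["pixels"][100:200,120:240]
im=np.zeros((400,800,3),np.uint8); im[:,:400]=cv2.resize(p[120:300,165:345],(400,400),interpolation=2); im[:333,400:]=cv2.resize(c,(400,333),interpolation=2)
cv2.imwrite("pics/w2.png",im[:,:,::-1])
```

```text
[ 0.51387379 -0.28103997  0.24911909] [-0.47874248  0.06598777 -0.44976461] 0.22041739508795347
```

View pics/w2.png

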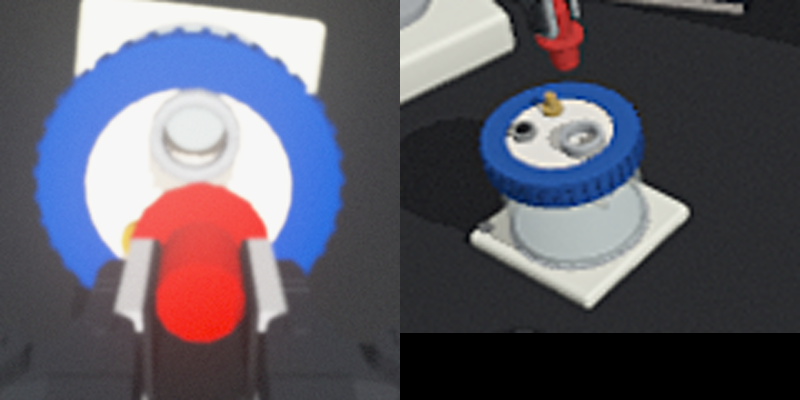

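The stopper is held upright and clear of the lid, and the port is open (crop (195,135)). I'll carry it to the tray, and meanwhile measure the port rim from this picture.

Run:
```python
from h import *
s=dict(np.load("w2.npz"))
q=lambda u,v:[165+u*.45-.5+.225,120+v*.45-.5+.225]
P=onz(s,[q(150,135),q(241,135),q(195,89),q(163,100),q(227,100)],.130,frays); print(P)
g=cv2.cvtColor(s["pixels"],cv2.COLOR_RGB2GRAY)
g=cv2.resize(g[155:205,225:280],None,fx=8,fy=8,interpolation=2)
c=cv2.HoughCircles(cv2.GaussianBlur(g,(0,0),4),cv2.HOUGH_GRADIENT_ALT,1.5,10,param1=40,param2=.3,minRadius=80,maxRadius=190)
for u,v,r in (c[0][:6] if c is not None else []):
    w=onz(s,[[225+(u+d+.5)/8-.5,155+(v+.5)/8-.5] for d in(0,-r,r)],.13,frays); print(u,v,r,w[0],np.linalg.norm(w[1]-w[2]))
```

```text
[[ 0.49518828 -0.27774079  0.13      ]
 [ 0.5315323  -0.27776426  0.13      ]
 [ 0.51319925 -0.25907034  0.13      ]
 [ 0.50059595 -0.26345944  0.13      ]
 [ 0.52578207 -0.2634795   0.13      ]]
```

Request:
send_rows(commands="0 0.98 0.4 0 0; 0 0.98 0.4 0 0; 0 0.98 0.4 0 0; 0 0.98 0.4 0 0; 0 0.98 0.4 0 0; 0 0.98 0.4 0 0; 0 0.98 0.4 0 0; 0 0.98 0.4 0 0; 0 0.98 0.4 0 0; 0 0.98 0.4 0 0; 0 0.98 0.4 0.5 0; 0 0.98 0.4 0.5 0; 0 0.98 0.4 0.5 0; 0 0.98 0.4 0.5 0; 0 0.98 0.4 0.5 0; 0 0 0 1 0; 0 0 0 1 0; 0 0 0 1 0; 0 0 0 0.5 0; 0 0 0 0 0")

```text
t: 9.42
tcp_pos: [0.6304, 0.0138, 0.1233]
tool_rot: [0.707, 0.707, -0.003, -0.003]
force: [0.1, 1.1, -0.7]
finger_gap: 0.217
gripper_force: 34.2
```

Request:
send_rows(commands="0 0 0 0.8 0; 0 0 0 0.8 0; 0 0 0 0.7 0; 0 0 0 0.5 0; 0 0 0 0.4 0; 0 0 0 0 0; 0 0 0 0 0; 0 0 0 0 0")

```text
t: 10.08
tcp_pos: [0.634, 0.0133, 0.0641]
tool_rot: [0.707, 0.707, 0.0, 0.001]
force: [-0.8, -0.1, -0.3]
finger_gap: 0.217
gripper_force: 34.2
```

Run:
```python
from h import *
from station import readout, cams
r=readout.sense(); print(r["tcp_pos"],r["tool_rot"],r["force"])
c=cams.snapshot("scene")["pixels"][170:290,200:300]; d=cams.snapshot("wrist")["pixels"]
cv2.imwrite("pics/t1.png",np.hstack([cv2.resize(c,(330,396),interpolation=2),cv2.resize(d[60:340,90:420],(466,396),interpolation=2)])[:,:,::-1])
```

```text
[0.63399287 0.01333546 0.06411781] [7.07161875e-01 7.07051248e-01 4.63037624e-04 6.33249215e-04] [-0.77385213 -0.07078283 -0.338514  ]
```

View pics/t1.png

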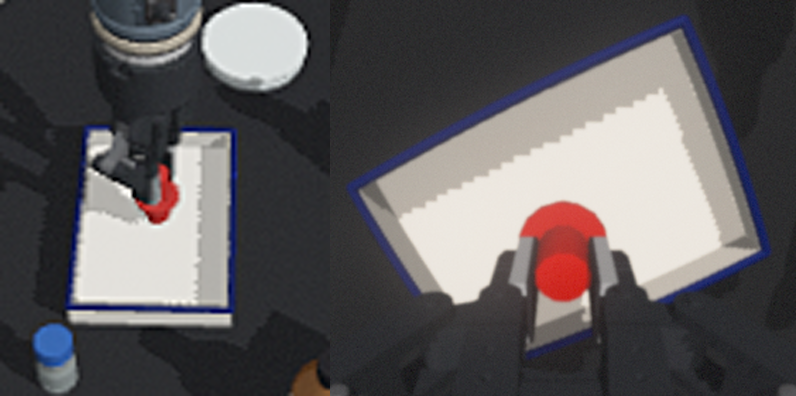

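The stopper is over the tray floor, well inside the walls. I'll lower it gently until it touches.

Request:
send_rows(commands="0 0 0 0.4 0; 0 0 0 0.3 0; 0 0 0 0.1 0; 0 0 0 0.05 0; 0 0 0 0 0; 0 0 0 0 0; 0 0 0 0 0")

```text
t: 10.77
tcp_pos: [0.6335, 0.0134, 0.0463]
tool_rot: [0.707, 0.707, 0.0, 0.0]
force: [-0.7, 0.5, -0.7]
finger_gap: 0.218
gripper_force: 34.2
```

Request:
send_rows(commands="0 0 0 0.05 0; 0 0 0 0.03 0; 0 0 0 0 0; 0 0 0 0 0; 0 0 0 0 0")

```text
t: 11.18
tcp_pos: [0.6337, 0.0134, 0.0456]
tool_rot: [0.707, 0.707, 0.0, 0.0]
force: [-0.4, 0.6, 5.6]
finger_gap: 0.216
gripper_force: 34.7
```

Request:
send_rows(commands="30 0 0 0 0; 40 0 0 0 0; 50 0 0 0 0; 50 0 0 0 0; 50 0 0 -0.3 0; 50 0 0 -0.6 0; 50 0 0 -1 0; 50 0 0 -1 0; 50 0 0 -1 0; 50 0 0 -1 0; 50 0 0 -1 0; 50 0 0 -1 0; 50 0 0 -1 0; 50 0 0 -1 0; 50 0 0 -1 0; 50 0 0 -1 0; 50 0 0 -1 0; 50 0 0 -1 0; 50 0 0 0 0; 50 0 0 0 0")

```text
t: 12.85
tcp_pos: [0.6338, 0.0134, 0.3049]
tool_rot: [0.707, 0.707, 0.001, 0.002]
force: [-0.4, -0.4, -1.0]
finger_gap: 0.585
gripper_force: 0.0
```

Request:
send_rows(commands="50 0.98 -0.49 0 0; 50 0.98 -0.49 0 0; 50 0.98 -0.49 0 0; 50 0.98 -0.49 0 0; 50 0.98 -0.49 0 0; 50 0.98 -0.49 0 0; 50 0.98 -0.49 0 0; 50 0.98 -0.49 0 0; 50 0.98 -0.49 0 0; 50 0.98 -0.49 0 0; 50 0.98 -0.49 0 0; 50 0.98 -0.49 0 0; 50 0.98 -0.49 0 0; 50 0 0 0 1; 50 0 0 0 1; 50 0 0 0 1; 50 0 0 0 1; 50 0 0 0 0.9; 50 0 0 0 0; 50 0 0 0 0")

```text
t: 14.52
tcp_pos: [0.5052, 0.268, 0.3016]
tool_rot: [0.817, 0.577, -0.001, -0.0]
force: [-0.6, -0.7, 0.4]
finger_gap: 0.586
gripper_force: 0.0
```

Run:
```python
from h import *
from station import readout, cams
r=readout.sense(); print(r["tcp_pos"],r["tool_rot"])
s=cams.snapshot("wrist"); np.savez("w3.npz",**s); p=s["pixels"]; print(s["eye"],s["rotation"])
cv2.imwrite("pics/w3.png",cv2.resize(p[80:290,115:395],(800,600),interpolation=2)[:,:,::-1])
t=cams.snapshot("top")["pixels"]
h,sa,va=np.moveaxis(cv2.cvtColor(t,cv2.COLOR_RGB2HSV).astype(int),2,0)
T=dict(np.load("top0.npz"))
for b in blobs(((h<8)|(h>172))&(sa>150)&(va>90)): print(b[0],onz(T,[b[1]],.04))
```

```text
[0.50516782 0.26801859 0.3015914 ] [ 8.16709116e-01  5.77048238e-01 -1.18917104e-03 -3.69664826e-04]
[0.53092302 0.33645522 0.43671196] [ 0.97496309 -0.16739025 -0.02563247  0.14411961]
[254 159   9   9  68] [[0.63285728 0.01626459 0.04      ]]
```

View pics/w3.png

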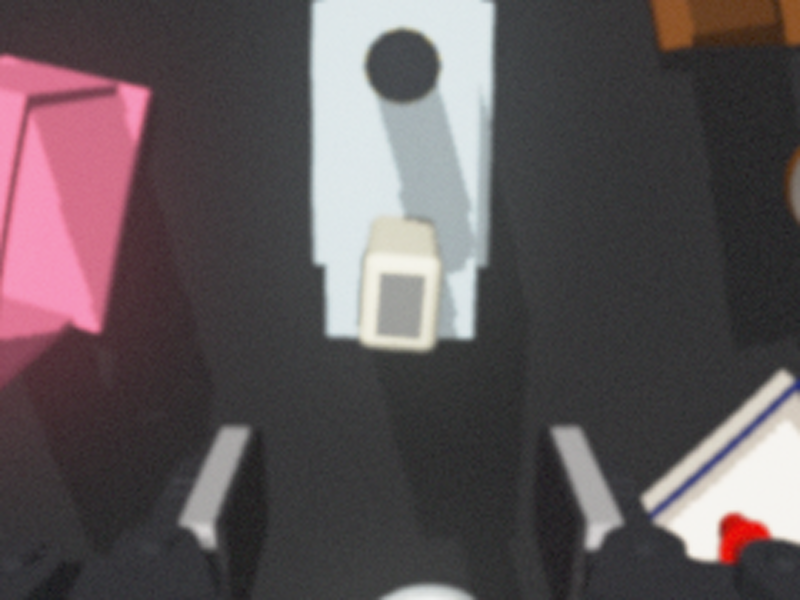

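The stopper stands in the tray at (0.633,0.016). The probe head's top is at crop (400,302), nearly square with the fingers. I'll measure it finely.

Run:
```python
from h import *
s=dict(np.load("w3.npz"))
q=lambda u,v:[115+(u+.5)/2.857-.5,80+(v+.5)/2.857-.5]
P=onz(s,[q(400,302),q(364,254),q(441,256),q(437,351),q(359,346),q(402,65)],.195,frays); print(P)
for a,b in((1,2),(4,3),(4,1),(3,2)): d=P[b]-P[a]; print(np.hypot(*d[:2]),np.degrees(np.arctan2(d[1],d[0])))
print(onz(s,[q(402,65)],.175,frays), P[1:5].mean(0))
```

```text
[[0.50700536 0.27040963 0.195     ]
 [0.5019696  0.28767502 0.195     ]
 [0.52297259 0.27961386 0.195     ]
 [0.51239581 0.25216724 0.195     ]
 [0.49074258 0.26151382 0.195     ]
 [0.53067739 0.33556753 0.195     ]]
0.022496840367741022 -20.997312705446564
0.02358434243100446 -23.3473446294516
0.02846848812545452 66.77351275085742
0.029414030399573715 68.92543124939299
[[0.53065706 0.33549408 0.175     ]] [0.50702015 0.27024248 0.195     ]
```

Request:
send_rows(commands="50 0.12 0.05 1 0.3; 50 0 0 1 0; 50 0 0 1 0; 50 0 0 1 0; 50 0 0 1 0; 50 0 0 1 0; 50 0 0 0.8 0; 50 0 0 0.6 0; 50 0 0 0.3 0; 50 0 0 0.15 0; 50 0 0 0 0; 50 0 0 0 0; 0 0 0 0 0; 0 0 0 0 0; 0 0 0 0 0; 0 0 0 0 0; 0 0 0 0 0; 0 0 0 0 0; 0 0 0 0 0; 0 0 0 0 0", grip_force=60)

```text
t: 16.28
tcp_pos: [0.5079, 0.2704, 0.1467]
tool_rot: [0.823, 0.568, 0.001, 0.0]
force: [-1.0, -0.1, 5.9]
finger_gap: 0.272
gripper_force: 59.4
```

Request:
send_rows(commands="0 0 0 -0.2 0; 0 0 0 -0.4 0; 0 0 0 -0.5 0; 0 0 0 -0.6 0; 0 0 0 -0.7 0; 0 0 0 -0.7 0; 0 0 0 -0.7 0; 0 0 0 -0.7 0; 0 0 0 -0.7 0; 0 0 0 -0.7 0; 0 0 0 -0.7 0; 0 0 0 -0.7 0; 0 0 0 -0.7 0; 0 0 0 -0.4 0; 0 0 0 0 0; 0 0 0 0 0; 0 0 0 0 0")

```text
t: 17.7
tcp_pos: [0.5071, 0.27, 0.313]
tool_rot: [0.823, 0.568, -0.001, -0.0]
force: [0.2, 0.5, -1.0]
finger_gap: 0.275
gripper_force: 58.9
```

Run:
```python
from h import *
from station import readout, cams
r=readout.sense(); print(r["tcp_pos"],r["tool_rot"],r["force"],r["ft_torque"])
S=cams.snapshot("scene"); c=S["pixels"][110:240,310:420]; np.savez("s4.npz",**S); d=cams.snapshot("wrist")["pixels"]
cv2.imwrite("pics/p1.png",np.hstack([cv2.resize(c,(440,520),interpolation=2),cv2.resize(d[130:340,175:320],(359,520),interpolation=2)])[:,:,::-1])
```

```text
[0.50709792 0.26998378 0.31299755] [ 8.23186468e-01  5.67770535e-01 -7.79371296e-04 -2.25518503e-04] [ 0.20377931  0.53471953 -0.97363628] [0.00760997 0.00329666 0.05226644]
```

View pics/p1.png

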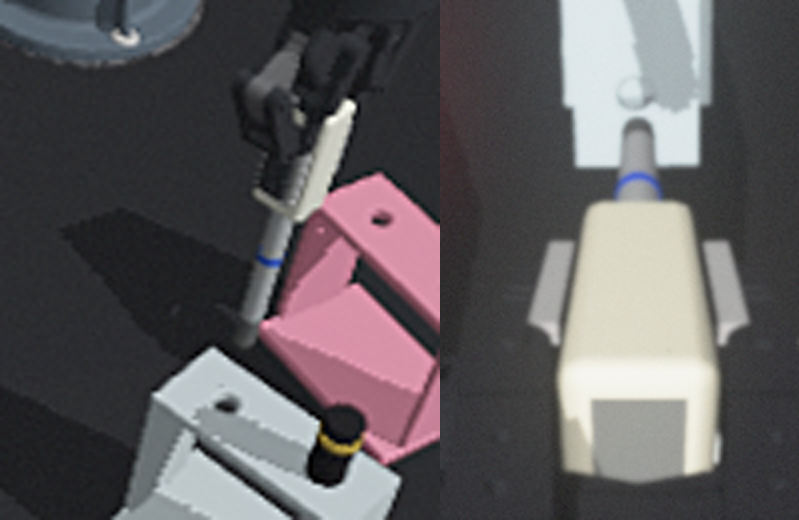

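The probe is held upright by its head, with the shaft in line, the tip at crop (637,120) and the band at (638,187). I'll turn back to yaw 0 and carry it high to the port. The lateral path lies outside the stand and stays clear above everything.

Request:
send_rows(commands="0 0 0 0 -1; 0 0 0 0 -1; 0 0 0 0 -1; 0 0 0 0 -1; 0 0 0 0 -1; 0 0 0 0 -0.2; 0 -0.4 0 0 0; 0 -0.8 0 0 0; 0 -1 0 0 0; 0 -1 0 0 0; 0 -1 0 0 0; 0 -1 0 0 0; 0 -1 0 0 0; 0 -1 0 0 0; 0 -1 0 0 0; 0 -1 0 0 0; 0 -1 0 0 0; 0 -1 0 0 0; 0 -1 0 0 0; 0 -1 0 0 0")

```text
t: 19.47
tcp_pos: [0.5071, 0.0048, 0.3135]
tool_rot: [0.708, 0.706, -0.0, -0.0]
force: [-0.4, -0.1, -0.7]
finger_gap: 0.275
gripper_force: 58.7
```

Request:
send_rows(commands="0 -1 0.02 0 0; 0 -1 0.02 0 0; 0 -1 0.02 0 0; 0 -1 0.02 0 0; 0 -1 0.02 0 0; 0 -1 0.02 0 0; 0 -1 0.02 0 0; 0 -1 0.02 0 0; 0 -1 0.02 0 0; 0 -1 0.02 0 0; 0 -1 0.02 0 0; 0 -1 0.02 0 0; 0 -1 0.02 0 0; 0 -0.6 0.02 0 0; 0 -0.4 0.02 0 0; 0 0 0 0 0; 0 0 0 0 0; 0 0 0 0 0; 0 0 0 0 0; 0 0 0 0 0")

```text
t: 21.13
tcp_pos: [0.5137, -0.2728, 0.3138]
tool_rot: [0.707, 0.707, 0.0, -0.0]
force: [0.5, 0.2, 0.5]
finger_gap: 0.274
gripper_force: 58.7
```

Run:
```python
from h import *
from station import readout, cams
r=readout.sense(); print(r["tcp_pos"],r["tool_rot"],r["force"])
s=cams.snapshot("wrist"); np.savez("w5.npz",**s); print(s["eye"],s["rotation"])
S=cams.snapshot("scene"); np.savez("s5.npz",**S)
cv2.imwrite("pics/p2.png",np.hstack([cv2.resize(s["pixels"][130:250,200:310],(550,600),interpolation=2),cv2.resize(S["pixels"][75:195,145:195],(250,600),interpolation=2)])[:,:,::-1])
```

```text
[ 0.51365579 -0.27278594  0.31384572] [ 7.06763274e-01  7.07450112e-01  6.44470249e-05 -9.68333143e-05] [0.50083724 0.22721897 0.53269096]
[ 0.5146715  -0.20030281  0.44907846] [ 9.89355188e-01  6.58789221e-04 -1.08073364e-04  1.45519296e-01]
```

View pics/p2.png

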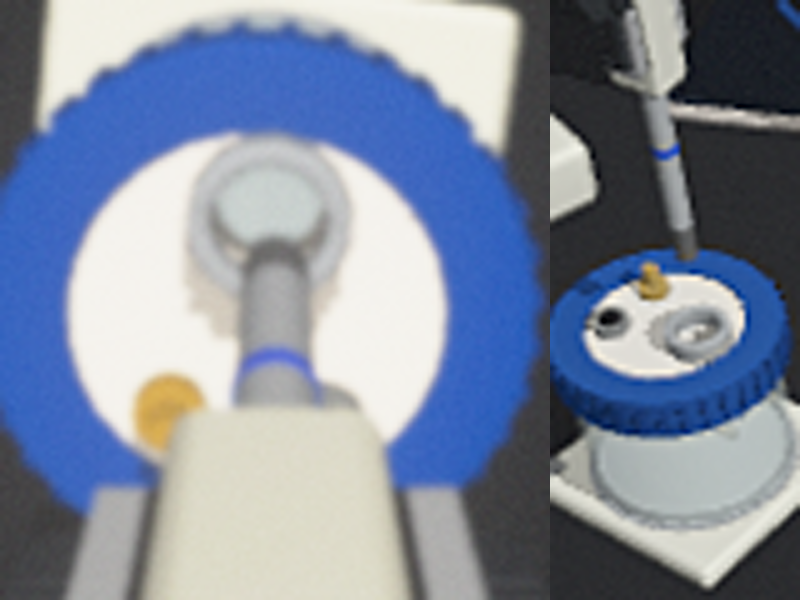

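The port's bore is at crop x 211–328 (centre about 270), with its top edge at about 165. The probe tip is at x centre 276, with its leading edge at y about 239. I'll compute the offset between them in this one view.

Run:
```python
from h import *
s=dict(np.load("w5.npz"))
q=lambda u,v:[200+(u+.5)/5-.5,130+(v+.5)/5-.5]
print("bore L R T, collar L R T",onz(s,[q(211,205),q(328,205),q(269,165),q(190,205),q(350,205),q(269,135)],.13,frays).round(4))
zt=.3138-.0217
print("tip front,L,R",onz(s,[q(276,239),q(243,260),q(309,260)],zt-.11,frays).round(4))
print("band front,L,R",onz(s,[q(278,352),q(237,380),q(320,380)],zt-.04,frays).round(4))
g=cv2.cvtColor(s["pixels"],cv2.COLOR_RGB2GRAY).astype(int)
print("col254 v150..190",g[150:190,254]); print("row171 u232..276",g[171,232:276]); print("row195 u240..270",g[195,240:270]); print("row 189", g[189,240:270])
S=dict(np.load("s5.npz")); W=rays(S,[[145+(684+.5-550)/5-.5,75+(258+.5)/5-.5]]); 
print("scene: tip on z",onz(S,[[145+(684.5-550)/5-.5,75+258.5/5-.5]],zt-.11), "port",onz(S,[[145+(697.5-550)/5-.5,75+330.5/5-.5]],.13))
```

```text
bore L R T, collar L R T [[ 0.5003 -0.2755  0.13  ]
 [ 0.5261 -0.2754  0.13  ]
 [ 0.5131 -0.2665  0.13  ]
 [ 0.4957 -0.2755  0.13  ]
 [ 0.531  -0.2754  0.13  ]
 [ 0.5131 -0.2598  0.13  ]]
tip front,L,R [[ 0.5147 -0.2697  0.1821]
 [ 0.5085 -0.2737  0.1821]
 [ 0.5208 -0.2737  0.1821]]
band front,L,R [[ 0.515  -0.2678  0.2521]
 [ 0.5092 -0.272   0.2521]
 [ 0.5209 -0.272   0.2521]]
col254 v150..190 [105 105 107 101 107 115 135 163 188 203 200 192 189 192 199 205 206 207
 205 204 206 207 204 205 209 202 185 151 120 110 109 113 132 154 168 173
 173 170 173 171]
row171 u232..276 [243 243 243 241 238 221 199 190 186 174 160 171 192 202 206 207 206 208
 208 207 206 205 207 203 207 206 204 207 206 207 203 194 181 181 190 194
 195 195 216 234 241 242 242 242]
row195 u240..270 [240 232 216 208 204 204 195 172 151 146 150 161 167 171 170 174 172 168
 169 161 155 158 183 217 236 241 242 242 243 243]
row 189 [205 206 205 201 200 194 183 170 151 146 151 160 163 168 171 174 174 168
 163 157 156 158 180 193 202 206 217 227 238 241]
scene: tip on z [[ 0.51358328 -0.27535538  0.1821    ]] port [[ 0.5129497  -0.27755327  0.13      ]]
```

Run:
```python
from h import *
S=dict(np.load("s5.npz")); g=cv2.cvtColor(S["pixels"],cv2.COLOR_RGB2GRAY).astype(float)
v=np.arange(108,120); c=[]
for r in v:
    w=np.clip(g[r,160:182]-60,0,None); c.append((w*np.arange(160,182)).sum()/w.sum())
k=np.polyfit(v,c,1); print(np.round(c,2),k)
def proj(P): 
    p=(np.atleast_2d(P)-S["eye"])@rotm(S); return p[:,:2]/p[:,2:]*S["intrinsics"][0,0]+S["intrinsics"][[0,1],2]
for base in([.5137,-.2745],):
  for ty in(-.027,0,.027):
    P=np.array([[base[0],base[1]+ty*(z-.3),z] for z in(.19,.22,.25)]); q=proj(P); print("tilt y",ty,q.round(2).tolist(),"slope",(q[2,0]-q[0,0])/(q[2,1]-q[0,1]), "meas u at v", np.polyval(k,q[:,1]))
h,sa,va=np.moveaxis(cv2.cvtColor(S["pixels"],cv2.COLOR_RGB2HSV).astype(int),2,0)
for b in blobs(((h>100)&(h<130)&(sa>110))[95:115,155:190],4): print("band",b[0],b[1]+[155,95])
```

```text
[168.63 168.97 169.17 169.35 169.52 169.69 169.99 170.26 170.41 170.52
 170.75 171.01] [  0.20779459 146.27225617]
tilt y -0.027 [[172.07, 124.31], [169.91, 115.12], [167.66, 105.52]] slope 0.23466162229273996 meas u at v [172.10386886 170.19283094 168.19898959]
tilt y 0 [[171.15, 123.98], [169.23, 114.88], [167.22, 105.37]] slope 0.21078452425991867 meas u at v [172.03559732 170.14328493 168.16812485]
tilt y 0.027 [[170.23, 123.66], [168.54, 114.64], [166.79, 105.22]] slope 0.18650066253169517 meas u at v [171.96743819 170.09379952 168.13728423]
band [17  0  6  1  6] [174.5  95. ]
band [27  0  6  2  7] [184.71428571  95.85714286]
band [10  9  6  3 11] [167.72727273 105.09090909]
```

The scene view shows the shaft vertical to within 0.2°. I'll shift towards the port and lower the tip to about 10 mm above the rim, so tip and rim can be compared at nearly the same depth.

Request:
send_rows(commands="0 -0.1 -0.03 0.3 0; 0 -0.09 -0.03 0.6 0; 0 0 0 0.6 0; 0 0 0 0.4 0; 0 0 0 0.2 0; 0 0 0 0 0; 0 0 0 0 0; 0 0 0 0 0; 0 0 0 0 0")

```text
t: 21.98
tcp_pos: [0.5128, -0.2779, 0.2724]
tool_rot: [0.707, 0.707, 0.0, 0.001]
force: [-0.8, -0.3, -0.5]
finger_gap: 0.274
gripper_force: 58.7
```

Run:
```python
from h import *
from station import readout, cams
r=readout.sense(); print(r["tcp_pos"],r["tool_rot"],r["force"])
s=cams.snapshot("wrist"); np.savez("w6.npz",**s); print(s["eye"],s["rotation"])
S=cams.snapshot("scene"); np.savez("s6.npz",**S)
cv2.imwrite("pics/p3.png",np.hstack([cv2.resize(s["pixels"][150:220,230:280],(400,560),interpolation=2),cv2.resize(S["pixels"][95:151,152:192],(400,560),interpolation=2)])[:,:,::-1])
```

```text
[ 0.51279331 -0.27791537  0.2724324 ] [7.07154787e-01 7.07058334e-01 6.63477170e-05 7.84035604e-04] [-0.79424985 -0.33237243 -0.54133451]
[ 0.51372767 -0.20522757  0.40758629] [9.89265259e-01 5.27847334e-05 4.38101511e-04 1.46130257e-01]
```

View pics/p3.png

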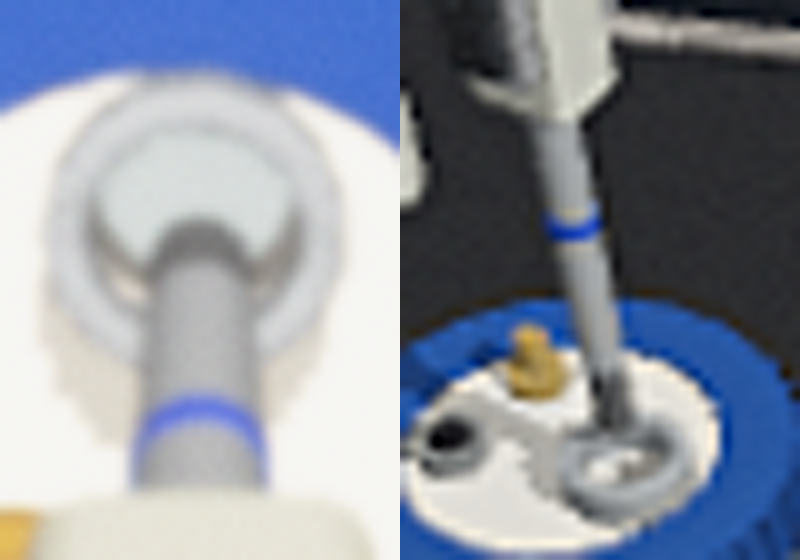

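Run:
```python
from h import *
s=dict(np.load("w6.npz")); S=dict(np.load("s6.npz"))
q=lambda u,v:[230+(u+.5)/8-.5,150+(v+.5)/8-.5]
def circ(P):
    A=np.c_[2*P,np.ones(len(P))]; x=np.linalg.lstsq(A,(P**2).sum(1),rcond=None)[0]; return x[:2],np.sqrt(x[2]+x[:2]@x[:2])
B=onz(s,[q(195,122),q(92,205),q(298,205),q(125,300),q(266,295)],.13,frays)[:,:2]; print("bore",circ(B))
C=onz(s,[q(195,80),q(50,220),q(342,220),q(95,335),q(300,335)],.13,frays)[:,:2]; print("collar",circ(C))
z=.2724-.0217
print("tip front,L,R",onz(s,[q(201,218),q(151,260),q(250,260)],z-.11,frays).round(4))
print("band front",onz(s,[q(201,408)],z-.04,frays).round(4))
k=lambda u,v:[152+(u+.5-400)/10-.5,95+(v+.5)/10-.5]
print("scene tip",onz(S,[k(613,428)],z-.11),"port bore, collar",onz(S,[k(624,468),k(630,472)],.13))
h,sa,va=np.moveaxis(cv2.cvtColor(S["pixels"],cv2.COLOR_RGB2HSV).astype(int),2,0)
for b in blobs(((h>100)&(h<130)&(sa>110))[110:124,160:180],4): 
    c=b[1]+[160,110]; print("band",c, onz(S,[c],z-.04))
```

```text
bore (array([ 0.51307591, -0.2779027 ]), np.float64(0.01261516222660529))
collar (array([ 0.51334903, -0.27861335]), np.float64(0.018065949448467726))
tip front,L,R [[ 0.5139 -0.2744  0.1407]
 [ 0.5081 -0.2794  0.1407]
 [ 0.5196 -0.2794  0.1407]]
band front [[ 0.5138 -0.2734  0.2107]]
scene tip [[ 0.51258201 -0.27955809  0.1407    ]] port bore, collar [[ 0.51557664 -0.27586357  0.13      ]
 [ 0.51618199 -0.2734298   0.13      ]]
band [168.71428571 117.28571429] [[ 0.51347755 -0.27821171  0.2107    ]]
```

Tip and bore are nearly at the same depth. The probe should go about 2 mm towards +y, and x is already within about 0.5 mm. I'll correct that, lower half way, then compare the shaft with the bore at rim level.

Request:
send_rows(commands="0 0.1 -0.01 0 0; 0 0 0 0 0; 0 0 0 0 0; 0 0 0 0.2 0; 0 0 0 0.3 0; 0 0 0 0.3 0; 0 0 0 0.3 0; 0 0 0 0.3 0; 0 0 0 0.3 0; 0 0 0 0.3 0; 0 0 0 0 0; 0 0 0 0 0; 0 0 0 0 0; 0 0 0 0 0")

```text
t: 23.25
tcp_pos: [0.5125, -0.2758, 0.2321]
tool_rot: [0.707, 0.707, 0.0, 0.0]
force: [0.1, -0.4, -0.7]
finger_gap: 0.274
gripper_force: 58.7
```

Run:
```python
from h import *
from station import readout, cams
r=readout.sense(); print(r["tcp_pos"],r["tool_rot"],r["force"])
s=cams.snapshot("wrist"); np.savez("w7.npz",**s); print(s["eye"])
S=cams.snapshot("scene"); np.savez("s7.npz",**S)
g=cv2.cvtColor(s["pixels"],cv2.COLOR_RGB2GRAY)
for v in range(160,206,3): print(v,g[v,228:282:1].tolist())
```

```text
[ 0.51247028 -0.27581055  0.23208383] [7.07153336e-01 7.07060073e-01 3.77254576e-05 4.58436768e-04] [ 0.06069021 -0.37143865 -0.71286418]
[ 0.51346927 -0.20320967  0.36728842]
160 [115, 115, 119, 116, 115, 119, 119, 114, 119, 117, 114, 118, 116, 120, 117, 116, 117, 118, 115, 116, 117, 117, 116, 117, 115, 114, 117, 117, 114, 114, 116, 119, 116, 115, 117, 115, 116, 113, 115, 116, 114, 112, 116, 118, 117, 118, 113, 113, 116, 115, 114, 116, 113, 115]
163 [118, 117, 116, 116, 118, 115, 115, 119, 117, 117, 118, 116, 116, 117, 117, 115, 116, 117, 119, 119, 113, 116, 116, 118, 118, 118, 115, 118, 117, 117, 116, 116, 114, 114, 119, 116, 118, 118, 114, 114, 117, 115, 116, 117, 112, 117, 118, 116, 114, 116, 116, 117, 115, 114]
166 [116, 116, 114, 120, 117, 117, 118, 118, 118, 118, 111, 117, 119, 118, 116, 119, 119, 116, 117, 116, 120, 118, 119, 114, 117, 116, 118, 120, 115, 116, 117, 118, 119, 116, 117, 117, 116, 114, 114, 116, 116, 117, 115, 116, 116, 114, 113, 115, 113, 116, 113, 111, 114, 113]
169 [118, 117, 118, 118, 117, 116, 116, 117, 117, 113, 118, 118, 119, 120, 127, 130, 133, 130, 133,
[... 2775 characters left out ...]
 161, 158, 159, 159, 162, 166, 171, 171, 168, 161, 155, 156, 165, 161, 150, 148, 160, 188, 210, 216, 215, 214, 214, 226, 240, 245, 246, 246, 246, 246]
202 [246, 246, 246, 245, 239, 222, 206, 208, 212, 216, 218, 217, 209, 196, 180, 182, 187, 196, 191, 164, 140, 128, 127, 138, 147, 153, 157, 160, 160, 153, 143, 134, 133, 140, 154, 168, 174, 167, 164, 185, 205, 219, 221, 217, 215, 219, 232, 243, 246, 246, 246, 246, 246, 246]
205 [246, 246, 246, 245, 239, 228, 222, 218, 213, 209, 210, 214, 216, 216, 214, 207, 190, 166, 137, 132, 147, 160, 170, 179, 185, 190, 189, 191, 190, 190, 189, 180, 170, 151, 142, 151, 178, 196, 214, 218, 221, 217, 215, 209, 212, 227, 243, 246, 246, 246, 246, 246, 246, 246]
```

Run:
```python
from h import *
s=dict(np.load("w7.npz")); g=cv2.GaussianBlur(cv2.cvtColor(s["pixels"],cv2.COLOR_RGB2GRAY),(0,0),.5).astype(float)
def circ(P,R=None):
    A=np.c_[2*P,np.ones(len(P))]; x=np.linalg.lstsq(A,(P**2).sum(1),rcond=None)[0]; return x[:2].round(5),np.sqrt(x[2]+x[:2]@x[:2]).round(5)
def cross(v,us,t):  # first crossing of t walking along us
    a=g[v,us]; 
    for i in range(len(us)-1):
        if (a[i]-t)*(a[i+1]-t)<=0 and a[i]!=a[i+1]: return us[i]+(us[i+1]-us[i])*(t-a[i])/(a[i+1]-a[i])
col=[];bor=[]
for v in range(182,212):
    for us in (np.arange(225,254),np.arange(285,256,-1)):
        u=cross(v,us,233)
        if u: col.append([u,v])
        if 190<=v<=203:
            k=np.arange(236,250) if us[0]<us[1] else np.arange(273,260,-1)
            u=cross(v,k,188)
            if u: bor.append([u,v])
for n,p in(("col",col),("bore",bor)):
    p=np.array(p); P=onz(s,p,.13,frays)[:,:2]; c,R=circ(P); print(n,c,R,(np.hypot(*(P-c).T)-R).std(),p[::4].round(1).tolist())
h,sa,va=np.moveaxis(cv2.cvtColor(s["pixels"],cv2.COLOR_RGB2HSV).astype(int),2,0)
for b in blobs(((h>100)&(h<130)&(sa>110))[190:215,240:270],4): print("band",b[0],b[1]+[240,190])
i=np.where(((h>100)&(h<130)&(sa>110))[190:215,253:257])[0]+190; print(i.min(),i.max(),onz(s,[[254.5,i.mean()]],.2321-.0617,frays))
e=[cross(195,np.arange(252,240,-1),160),cross(195,np.arange(256,268),160)]; print(e)
```

```text
col [ 0.51333 -0.27971] 0.01984 0.0018814917248169659 [[234.1, 182.0], [233.5, 184.0], [233.3, 186.0], [233.0, 188.0], [232.5, 190.0], [232.1, 192.0], [232.0, 194.0], [232.1, 196.0], [232.2, 198.0], [232.2, 200.0], [232.3, 202.0], [232.5, 204.0], [232.5, 206.0], [232.7, 208.0], [234.3, 210.0]]
bore [ 0.5131  -0.27847] 0.01363 0.0001343805843891017 [[238.2, 190.0], [237.9, 192.0], [237.8, 194.0], [238.2, 196.0], [239.1, 198.0], [239.8, 200.0], [241.6, 202.0]]
band [ 9 10 13  4 25] [254.76 201.24]
200 201 [[ 0.51336234 -0.27125969  0.1704    ]]
[np.float64(244.07142857142858), np.float64(264.0)]
```

The bore fits cleanly at (0.5131,-0.2785), against a shaft axis at about (0.5134,-0.2776). I'll apply a sub-millimetre correction and lower the rest of the way.

Request:
send_rows(commands="0 -0.035 -0.01 0 0; 0 0 0 0.2 0; 0 0 0 0.3 0; 0 0 0 0.3 0; 0 0 0 0.3 0; 0 0 0 0.3 0; 0 0 0 0.3 0; 0 0 0 0.2 0; 0 0 0 0.1 0; 0 0 0 0 0; 0 0 0 0 0; 0 0 0 0 0; 0 0 0 0 0; 0 0 0 0 0; 0 0 0 0 0")

```text
t: 24.6
tcp_pos: [0.5121, -0.2764, 0.192]
tool_rot: [0.707, 0.707, 0.0, 0.0]
force: [0.5, -0.1, -0.7]
finger_gap: 0.273
gripper_force: 58.7
```

Run:
```python
from h import *
from station import readout, cams
r=readout.sense(); print(r["tcp_pos"],r["tool_rot"],r["force"],abs(r["qd"]).max())
s=cams.snapshot("wrist"); S=cams.snapshot("scene"); np.savez("w8.npz",**s); np.savez("s8.npz",**S)
for n,X,(a,b,c,d),f in(("w",s,(180,215,240,270),frays),("s",S,(120,150,160,190),rays)):
    h,sa,va=np.moveaxis(cv2.cvtColor(X["pixels"],cv2.COLOR_RGB2HSV).astype(int),2,0)
    for q in blobs(((h>100)&(h<130)&(sa>90))[a:b,c:d],3): u=q[1]+[c,a]; print(n,q[0][:5]+[c,a,0,0,0],u,onz(X,[u],.13,f))
cv2.imwrite("pics/p4.png",np.hstack([cv2.resize(s["pixels"][150:220,230:280],(400,560),interpolation=2),cv2.resize(S["pixels"][95:151,152:192],(400,560),interpolation=2)])[:,:,::-1])
p=np.array([[r["tcp_pos"][0],r["tcp_pos"][1],z] for z in(.127,.13,.133)])
c=(p-S["eye"])@rotm(S); print("scene px of axis at z .127 .13 .133",c[:,:2]/c[:,2:]*S["intrinsics"][0,0]+S["intrinsics"][[0,1],2])
```

```text
[ 0.51212467 -0.2764031   0.19199171] [7.07179280e-01 7.07034215e-01 3.56513675e-05 2.90701792e-04] [ 0.50981775 -0.11681019 -0.66945107] 0.0018126748268155824
w [240 180  30   5  77] [257.02597403 180.96103896] [[ 0.51472365 -0.2577132   0.13      ]]
w [248 199  15   7  46] [255.06521739 201.41304348] [[ 0.51338247 -0.27259485  0.13      ]]
s [160 125   4   7  19] [161.26315789 127.84210526] [[ 0.48451821 -0.34171103  0.13      ]]
s [174 125  16  25 204] [184.1372549  138.69117647] [[ 0.49347621 -0.25717548  0.13      ]]
s [173 140   5   3   7] [175.         140.85714286] [[ 0.5125635  -0.27447619  0.13      ]]
scene px of axis at z .127 .13 .133 [[174.69003018 141.36999671]
 [174.51703051 140.55040682]
 [174.34333393 139.72751533]]
```

```bash
python3 -c "
from station import sign_off; print(sign_off())"
```

```text
the job is handed in; nothing more can be done
None
```

I've handed the job in. The red stopper is standing in the white tray, and the probe is held upright and still in the open port. By my measurements its blue band is level with the rim and it is centred to about 1 mm, though I had no picture views left to check the final pose by eye.

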